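# Close up the drip trays and hang the ear defenders to dry

### The job

Get the drying rack ready and load it: first slide the two loose drip trays up against the rack's fixed tray so that all three stand square in one row, ends in line, with no gap between neighbours. Then hang every ear defender that stands on the bench over the rail by its headband, one cup on either side of the rail, without slamming it down, and leave them hanging still. The trays must still be closed up at the end, and the other things on the bench are to be left alone.

Things in the scene. Friction and masses are not known exactly. Their poses are not given: they have to be found in the camera images.
- rack: Fixed drying rack: a steel rail along its y, carried from behind, over a row of drip trays. Origin on the bench (z = 0) straight below the rail's middle; x away from the robot, z up; it may be yawed. Two white arms 12 mm wide at rack y = +-185 mm, 150 to 164 mm high, hold the rail and run back to posts at rack x = 145 on a foot 16 mm high that starts at rack x = 120.
- rail_mid (a point): Middle of the rail, on its upper surface, 165 mm above the bench. The rail is a round bar 16 mm thick, 380 mm long, clear between rack y = -178 and +178 mm.
- fixed_tray (a point): Centre of the underside of the fixed drip tray, part of the rack at rack (-40, 110) mm: grey, open, 270 mm along x (rack x -175 to +95), 110 mm along y (rack y 55 to 165), walls 22 mm high, 5 mm thick.
- tray_a: Loose grey drip tray, 0.35 kg, the one next to the fixed tray. In place it lies at rack (0, 0) with the rack's yaw, its +y wall on the fixed tray. Same size as the fixed tray: own x -175 to +95 mm, own y -55 to +55, walls 22 mm high, 5 mm thick. Origin on its underside, 175 mm from its robot-side end. It slides on the bench.
- tray_a_fin (a point): Top centre of tray_a's upright grip fin, at own (-145, 0, 60) mm; the fin is 45 mm along x, 16 mm thick along y, and rises from the tray floor with 42 mm free inside the tray on each side.
- tray_b: Loose grey drip tray, 0.35 kg, the outer one. In place it lies 110 mm to the -y side of tray_a, same yaw, its +y wall on tray_a's. Same size as the fixed tray: own x -175 to +95 mm, own y -55 to +55, walls 22 mm high, 5 mm thick. Origin on its underside, 175 mm from its robot-side end. It slides on the bench.
- tray_b_fin (a point): Top centre of tray_b's upright grip fin, at own (-145, 0, 60) mm; the fin is 45 mm along x, 16 mm thick along y, and rises from the tray floor with 42 mm free inside the tray on each side.
- muff1: Ear defender, maybe absent, 0.17 to 0.34 kg: arch of dark metal band, a black cup at each end, a rubber pad on top; stands upright on its cups. 156 mm along own x (cup to cup), 62 mm along y, 158 mm high. Origin at its foot, midway between the cups. Cups 75 mm high, 80 mm clear between them. Hung right, its x lies across the rail, one cup each side.
- muff1_crown (a point): Underside of muff1's band at the crown, 120 mm above its origin: it rests on the rail here. The crown is flat for 48 mm along x; the band is 30 mm wide (y), 6 mm thick.
- muff1_pad (a point): Top centre of muff1's crown pad, 158 mm above its origin. The pad is 56 mm along x, 34 mm thick along y, 126 to 158 mm up: grip it across y from above, fingertips no lower than the band so that they clear the rail.
- muff2: Ear defender, maybe absent, 0.17 to 0.34 kg: arch of dark metal band, a black cup at each end, a rubber pad on top; stands upright on its cups. 156 mm along own x (cup to cup), 62 mm along y, 158 mm high. Origin at its foot, midway between the cups. Cups 75 mm high, 80 mm clear between them. Hung right, its x lies across the rail, one cup each side.
- muff2_crown (a point): Underside of muff2's band at the crown, 120 mm above its origin: it rests on the rail here. The crown is flat for 48 mm along x; the band is 30 mm wide (y), 6 mm thick.
- muff2_pad (a point): Top centre of muff2's crown pad, 158 mm above its origin. The pad is 56 mm along x, 34 mm thick along y, 126 to 158 mm up: grip it across y from above, fingertips no lower than the band so that they clear the rail.
- muff3: Ear defender, maybe absent, 0.17 to 0.34 kg: arch of dark metal band, a black cup at each end, a rubber pad on top; stands upright on its cups. 156 mm along own x (cup to cup), 62 mm along y, 158 mm high. Origin at its foot, midway between the cups. Cups 75 mm high, 80 mm clear between them. Hung right, its x lies across the rail, one cup each side.
- muff3_crown (a point): Underside of muff3's band at the crown, 120 mm above its origin: it rests on the rail here. The crown is flat for 48 mm along x; the band is 30 mm wide (y), 6 mm thick.
- muff3_pad (a point): Top centre of muff3's crown pad, 158 mm above its origin. The pad is 56 mm along x, 34 mm thick along y, 126 to 158 mm up: grip it across y from above, fingertips no lower than the band so that they clear the rail.
- bottle: Bystander: white plastic bottle, 52 mm across, 130 mm high; origin at its foot.
- jar: Bystander: amber glass jar, 66 mm across, 80 mm high; origin at its foot.
- block: Bystander: yellow plastic block, 100 x 70 x 35 mm; origin at its foot.

How it is judged:
By the outcome, as a careful person would: the job done as asked, in the order asked, and still so for the second after the job is handed in, with the robot touching nothing.
Of muff1, muff2, muff3 only 2 to 3 are there at a start; the rules pass over those that are not, and their reading is None.
At some moment in a run one of tray_a, tray_b may be knocked a few centimetres aside while the robot is not near it.
It also fails if it takes over 210 s, if anything falls off the work surface, if the arm or the gripper's body presses on something with over 40 N, if the wrist force passes 120 N, or if a joint passes its speed limit or range.

### The arm

A 6-joint arm with a two-finger parallel gripper is mounted at the origin on the work surface. World frame = base frame: x ahead of the robot, y to its left, z up, the work surface at z = 0. Lengths are in mm, angles in rad, forces in N, time in s.
With the tool pointing down it reaches from about 350 to 950 mm from the base axis. Payload 17.4 kg.
Tool frame: the origin (TCP) lies between the finger pads; the fingertips stand r.tips_ahead ahead of it and the grasp point (between the pads) lies 5 mm behind it (r.tips_ahead is the distance from the TCP to the fingertips, in mm); z points along the fingers, y is the line along which they close (so a half turn about z gives the same grasp; the last joint's range is limited). The gripper opens to 93 mm and grips with 3 to 60 N. Pads are 15 mm wide; open, the fingers measure 128 mm over their backs; the gripper's body (75 mm by 188 mm) begins 65 mm behind the grasp point.
Start: joints at [-1.165, 0.116, 1.442, -0, 1.584, -0.038], TCP at [289.82, -609.62, 232.646] pointing down, gripper open.
Joint ranges: [-2.83, 2.83], [-0.83, 2.19], [0.07, 2.5], [-1.14, 4.28], [0.01, 3], [-2.97, 2.97]. Speed limits (rad/s): [1.89, 1.89, 2.22, 3.14, 3.14, 3.14].

### API

Orientations are given as a rotation vector (axis times angle).
In Python, from plant import get_obs, cams, job, r gives the robot as it stands.
- The arm moves only by the tool step_arm, never from a script. Its argument "targets" is a list of rows, each a list of 7 numbers: the opening, from 0 (shut) to 1 (fully open), then the shift along the world's x, y, z each as a share of 0.5 m, from -1 to 1, then the turn, a rotation vector about the world's x, y, z each as a share of 2 pi rad, from -1 to 1. In form: [[claw, tx, ty, tz, wx, wy, wz], ...]. A call has 1 to 5 rows; each row is the pose to reach, as a shift and turn from the pose commanded when the call began, turning the shorter way round; what a row does not reach only later rows make up. A row lasts 1/10 s, in which the tool goes at most 50 mm and 8.59 degrees, less where a joint would pass 70% of its speed; a pose out of reach is approached as far as the arm can. A call with a number of a shift or a turn outside -1 to 1 is refused whole. A call with a gripper value outside its range is refused whole. The fingers move at their own pace and stop on an object; the grip force is fixed at half the most. Time passes only in rows, so rows that repeat a pose let the fingers close. It gives the time, the measured TCP pose, the force, the opening and the grip force at its end, in the units of the state.
- get_obs(): the state, without advancing time (a new reading comes with each control period).
- cams.get_image(name): name is "scene" or "top"; returns the picture (384x512x3 uint8, red, green, blue); there is no depth.
- cams.camera_params(name): a dict with "camera_matrix" (3x3 intrinsics, pixels), "distortion" ([k1, k2, p1, p2, k3] as OpenCV has them; the pictures are not rectified), "T" (4x4, takes a point from camera to world coordinates). Camera axes: x right, y up, looking along -z (the intrinsics and any distortion apply to the point x, -y, -z); pixel columns grow to the right and rows downward; lengths in mm; the calibration is good to about 2 mm. A picture is of the moment at which its call begins. camera_params takes no time and is no camera call.
- job.sign_off(): hands the job in; it is judged then, once.
The state is a dict: "time": time; "joints": joint angles; "qvel": joint speeds; "effort": joint torques, N m; "position": TCP position; "tcp_rot": TCP orientation; "wrist_force": force on the tool from outside, world axes, zero at the start; "wrist_torque": the same for the moment, N m; "finger_gap": finger opening in mm; "gripper_force": force on a finger pad.
Only numpy, scipy, OpenCV 4.12 (cv2) and the standard library are available. Lean on these libraries where they do the work, as an engineer would, in place of code of your own. Each camera call takes 0.05 s, during which the arm holds its last target. There are 200 camera calls.

## Working session

There is one attempt and no reset: what is moved stays moved. The work goes in short steps, Python scripts to look and compute and a tool call to move; the robot and the scene stay as the last step left them, time stands still between calls to the robot, and variables do not carry over. Pictures are saved under pics/ and viewed, at most 14 in all, crops included, and the job is handed in when it is done.

Besides the shell and the picture viewer there is one more tool, called after "Emit:" as name(argument=value, ...), one argument or row to a line, values as JSON. step_arm: Moves the arm, as the interface text tells. Shift numbers are shares of 0.5 m and turn numbers shares of 2 pi rad, none past 1 either way. Its arguments: {"type":"object","properties":{"targets":{"type":"array","items":{"type":"array","items":{"type":"number"}}}},"required":["targets"]}

```bash
ls; mkdir -p pics
python3 - <<'E'
from plant import get_obs,cams,r
import cv2,numpy as np
np.set_printoptions(suppress=True,precision=3)
for n in("scene","top"):
    im=cams.get_image(n); cv2.imwrite(f"pics/{n}0.png",im[:,:,::-1])
    p=cams.camera_params(n); print(n,p["camera_matrix"],p["distortion"],p["T"])
o=get_obs();print(o,r.tips_ahead)
E
```

```text
pics
scene [[498.565   0.    259.875]
 [  0.    498.565 199.457]
 [  0.      0.      1.   ]] [-0.166  0.     0.     0.     0.   ] [[  -0.244   -0.641    0.728 1534.218]
 [   0.97    -0.176    0.17   300.305]
 [   0.02     0.747    0.665  998.044]
 [   0.       0.       0.       1.   ]]
top [[427.079   0.    255.944]
 [  0.    427.079 198.603]
 [  0.      0.      1.   ]] [-0.04  0.    0.    0.    0.  ] [[  -0.006    0.985   -0.172  378.98 ]
 [  -1.      -0.007   -0.003   68.216]
 [  -0.004    0.172    0.985 1202.411]
 [   0.       0.       0.       1.   ]]
{'time': 0.1, 'joints': array([-1.165,  0.116,  1.442,  0.   ,  1.584, -0.038]), 'qvel': array([ 0.001, -0.002, -0.001,  0.   , -0.   , -0.   ]), 'effort': array([  0.004, -72.289, -62.387,   0.078,   0.023,  -0.   ]), 'position': array([ 289.756, -609.474,  232.024]), 'tcp_rot': array([-3.064, -0.691,  0.   ]), 'wrist_force': array([0.731, 0.017, 0.14 ]), 'wrist_torque': array([0.04 , 0.014, 0.007]), 'gripper_force': 0.0, 'finger_gap': 93.08606332543681} 14.0
```

View pics/scene0.png

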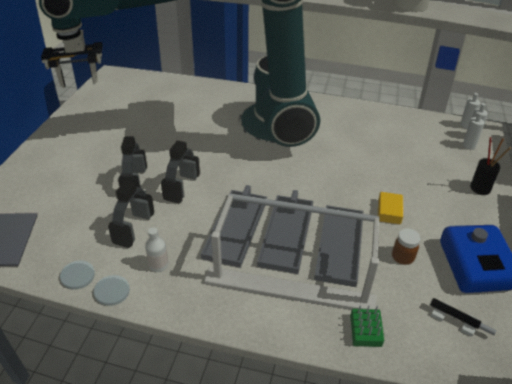

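View pics/top0.png

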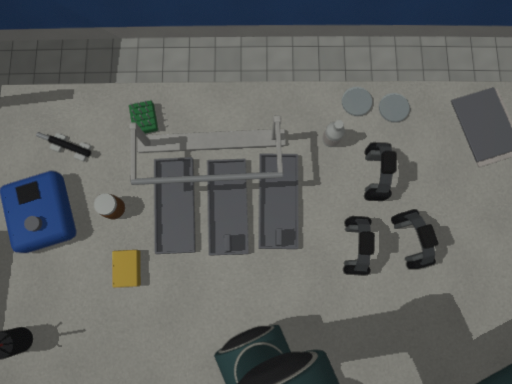

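The scene picture shows the rack at about (295,250), with the two loose trays around (235,225) and (287,235). Three muffs stand at (133,160), (180,170) and (132,210). In the top picture the trays are at (173,206), (227,207) and (278,201), and the muff pads are at (389,161), (367,243) and (426,237).

```bash
cat > h.py <<'E'
import cv2,numpy as np
from plant import get_obs,cams,r,job
np.set_printoptions(suppress=True,precision=2)
P={n:cams.camera_params(n) for n in("scene","top")}
F=np.diag([1.,-1,-1])
def proj(n,X):
    p=P[n];T=np.array(p["T"]);R=F@T[:3,:3].T;t=-R@T[:3,3]
    return cv2.projectPoints(np.array(X,float).reshape(-1,3),cv2.Rodrigues(R)[0],t,np.array(p["camera_matrix"]),np.array(p["distortion"]))[0][:,0]
def ray(n,uv):
    p=P[n];T=np.array(p["T"])
    u=cv2.undistortPoints(np.array(uv,float).reshape(-1,1,2),np.array(p["camera_matrix"]),np.array(p["distortion"]))[:,0]
    d=np.c_[u,np.ones(len(u))]@F@T[:3,:3].T
    return T[:3,3],d
def plane(n,uv,z):
    c,d=ray(n,uv); return (c+d*((z-c[2])/d[:,2])[:,None])
def tri(us,ut):
    c1,d1=ray("scene",us);c2,d2=ray("top",ut);o=[]
    for a,b in zip(d1,d2):
        s=np.linalg.lstsq(np.c_[a,-b],c2-c1,rcond=None)[0]
        p,q=c1+a*s[0],c2+b*s[1];o.append([*((p+q)/2),np.linalg.norm(p-q)])
    return np.array(o)
def crop(n,x0,y0,w,h,k,name,im=None):
    im=cams.get_image(n)[:,:,::-1] if im is None else im
    cv2.imwrite("pics/"+name,cv2.resize(im[y0:y0+h,x0:x0+w],None,fx=k,fy=k,interpolation=cv2.INTER_CUBIC))
E
python3 - <<'E'
from h import *
a=cv2.imread("pics/top0.png");b=cv2.imread("pics/scene0.png")
crop("top",120,110,200,150,4,"c1.png",a)
crop("top",330,130,120,150,4,"c2a.png",a)
crop("scene",95,130,120,125,4,"c2b.png",b)
x=cv2.imread("pics/c2a.png")[:500,:400];y=cv2.imread("pics/c2b.png")[:500,:400]
cv2.imwrite("pics/c2.png",np.hstack([x,y]))
E
```

```text
(no output)
```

View pics/c1.png

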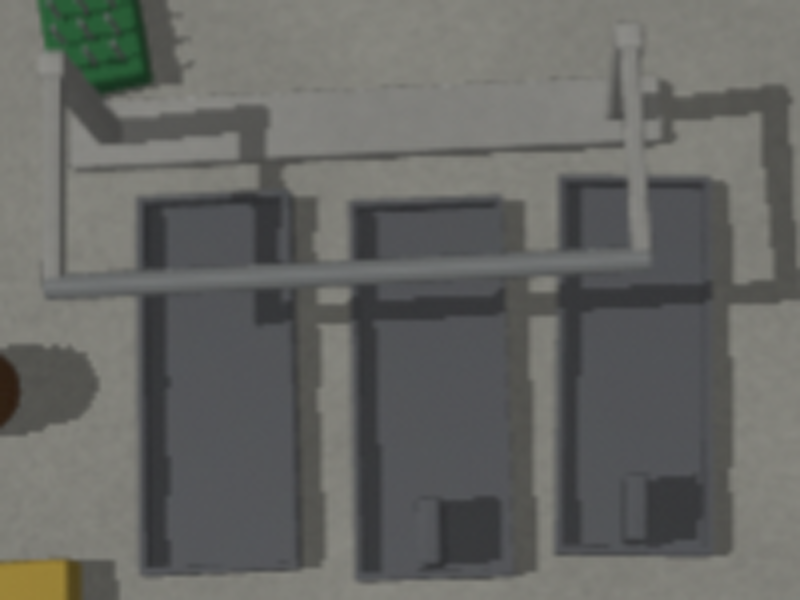

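View pics/c2.png

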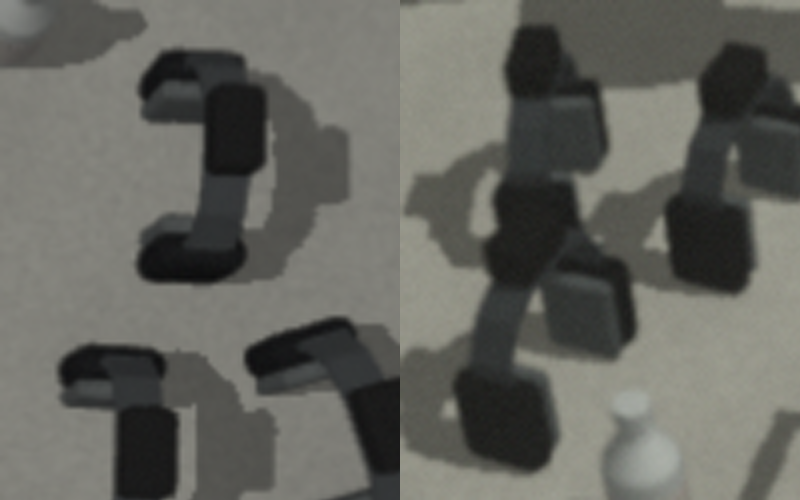

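Run:
```python
from h import *
a=cv2.imread("pics/top0.png");b=cv2.imread("pics/scene0.png")
f=lambda q:(np.array(q)+.5)/4-.5+[120,110]
for n,q in dict(fix=[(138,197),(290,195),(141,572),(300,570)],a=[(350,201),(503,197),(358,578),(514,573)],b=[(560,178),(712,178),(557,552),(714,552)]).items():
    X=plane("top",f(q),22);print(n,X[:,:2].tolist())
X=plane("top",f([(48,285),(645,258)]),157);print("rail",X, np.arctan2(-(X[0]-X[1])[0],(X[0]-X[1])[1]))
# dark masks
g=a.max(2).astype(int)
m=(g<48).astype(np.uint8);m[:, :330]=0;m[:130]=0;m[280:]=0
n,l,s,c=cv2.connectedComponentsWithStats(m)
for i in range(1,n):
    if s[i,4]>60: print("top",s[i],c[i],cv2.minAreaRect(np.argwhere(l==i)[:,::-1].astype(np.float32)))
print(a[155:170:3,376:400,1]); 
cv2.imwrite("pics/s1.png",cv2.resize(b[175:310,195:395],None,fx=4,fy=4,interpolation=cv2.INTER_CUBIC))
```

```text
fix [[702.4641795479242, 362.37670209500806], [702.9616691422424, 253.31095885731796], [435.83341052740246, 351.12011080623773], [436.690913074864, 241.31330620906357]]
a [[698.173444073307, 210.3068953169956], [700.2464556185523, 101.08775157202426], [431.0121912189066, 201.29869739382556], [433.79322813414495, 94.10708862362327]]
b [[713.96172032041, 60.318863223868505], [713.194121290531, -48.31483195858631], [447.9660332417602, 64.47260689699765], [447.19956079939357, -43.54112626084192]]
rail [[608.87 383.61 157.  ]
 [623.33   8.3  157.  ]] 0.03849620040067236
top [365 143  25  12 119] [374.42 146.87] ((376.065673828125, 145.93064880371094), (8.970755577087402, 25.63072967529297), 70.01689910888672)
top [377 150  19  24 355] [387.5  161.54] ((386.0, 161.5), (23.0, 18.0), 90.0)
top [365 188  27  13 250] [376.67 194.38] ((377.9103698730469, 194.0758819580078), (25.910192489624023, 11.958549499511719), 4.763641834259033)
top [391 210  28  15 196] [403.18 216.63] ((404.7500305175781, 216.25001525878906), (8.538147926330566, 27.828041076660156), 71.56504821777344)
top [345 217  26  1
[... 436 characters left out ...]
1323852539, 28.43684196472168), 78.69007110595703)
top [344 265  26  10 170] [354.92 269.92] ((356.50347900390625, 269.4586181640625), (25.328872680664062, 8.802821159362793), 4.763641834259033)
[[ 52  52  52  53  49  33  24  23  24  26  27  26  27  27  27  25  27  26
   26  26  50  79  84  85]
 [ 48  47  46  47  44  30  24  23  27  25  27  27  27  26  27  25  26  26
   26  28  50  79  82  83]
 [112 113 112 108  90  42  21  25  26  27  26  26  23  26  26  26  25  27
   26  33  72 111  89  84]
 [128 127 126 124 103  45  22  24  25  26  26  28  27  26  28  26  26  26
   26  33  74 122 115  88]
 [125 126 128 127 104  45  22  22  26  26  27  27  27  26  28  27  27  26
   27  33  73 114  89  83]]
```

View pics/s1.png

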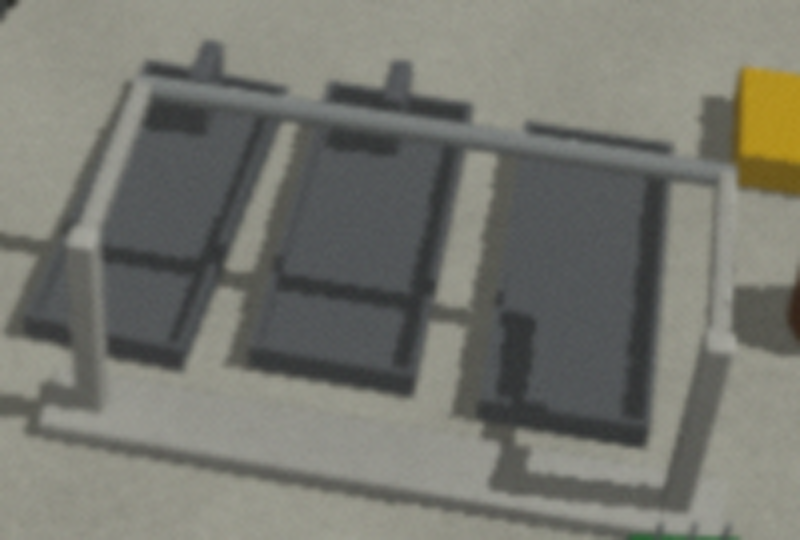

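The scene crop shows the rail from (145,88) to (735,172), the fin tops at (210,45) and (400,65), and the three trays separated by gaps. Next I measure the pads, the fins and the rail with both views.

Run:
```python
from h import *
a=cv2.imread("pics/top0.png");b=cv2.imread("pics/scene0.png")
s=lambda q:(np.array(q)+.5)/4-.5+[195,175]
c=lambda q:(np.array(q)+.5)/4-.5+[120,110]
t2=lambda q:(np.array(q)-[400,0]+.5)/4-.5+[95,130]
print("rail ends",tri(s([(147,88),(728,172)]),c([(645,258),(48,285)])))
print("fin tops",tri(s([(210,46),(400,66)]),c([(629,508),(424,536)])))
pads=dict(A=(387.5,161.5),B=(366.1,242.8),C=(426.8,236.1))
sc=dict(B=t2([(733,80)])[0],C=t2([(535,60)])[0],A=t2([(537,222)])[0])
for k in "ABC":
    print(k,"centre",tri([sc[k]],[pads[k]])," z142:",plane("top",[pads[k]],142)[0])
    u,v=pads[k];E={-1:[],1:[]}
    for row in range(int(v)-7,int(v)+8):
        g=a[row].max(1).astype(float)
        u0=int(round(u-(row-v)*(-.33 if k=="C" else 0)))
        for d in(-1,1):
            x=u0
            while g[x]<40:x+=d
            E[d].append((x-d*(g[x]-40)/(g[x]-g[x-d]),row))
    L=[]
    for d,z in((1,158),(-1,126)):
        X=plane("top",E[d],z);p=np.polyfit(X[:,0],X[:,1],1);L.append(np.polyval(p,X[7,0]))
        print("  edge z",z,"yaw",np.arctan(p[0]),"at",X[7,0],L[-1])
```

```text
rail ends [[622.67  10.59 157.5    4.64]
 [607.76 381.28 162.36   1.38]]
fin tops [[473.94  15.63  72.28   2.38]
 [456.44 151.53  70.01   1.96]]
A centre [[ 653.1  -260.08  160.45    2.06]]  z142: [ 658.3  -266.96  142.  ]
  edge z 158 yaw -0.09904503273455928 at 655.2908964363376 -281.8810449562577
  edge z 126 yaw 0.008333244352534746 at 663.9483193866045 -254.6778919902067
B centre [[ 450.69 -200.87  143.99    0.27]]  z142: [ 450.79 -201.24  142.  ]
  edge z 158 yaw -0.0625200962012946 at 451.5087689778446 -214.58881689912533
  edge z 126 yaw -0.08753230316915128 at 454.0357755399174 -188.04035404855173
C centre [[ 465.76 -353.09  144.46    0.56]]  z142: [ 466.04 -354.37  142.  ]
  edge z 158 yaw 0.26888527940447715 at 464.76994318830714 -368.6623398776382
  edge z 126 yaw 0.2634480143903942 at 467.7977932107288 -340.1716405892926
```

Run:
```python
from h import *
c=lambda q:(np.array(q)+.5)/4-.5+[120,110]
print("fins",plane("top",c([(427,530),(632,508)]),60))
for k,U,D in(("A",(365.3,390.7,149,),(365.3,391.5,194)),("B",(345,370.7,220.5),(344,369.7,270)),("C",(391,418.7,216.5),(407,435.5,263))):
    for i in(0,1):
        X=plane("top",[(U[i],U[2]),(D[i],D[2])],(20,70)[i]);d=X[0]-X[1];print(k,np.arctan2(d[1],d[0]),np.hypot(*d[:2]))
```

```text
fins [[460.92 151.26  60.  ]
 [474.7   14.23  60.  ]]
A -0.051719787940444156 131.70684960051076
A -0.045077165578220835 126.24879493005122
B -0.06050586693778955 136.51510493459463
B -0.07037109566572809 130.93132423963527
C 0.2773803898844554 134.3709512676261
C 0.284474729414622 129.20497099317237
```

Emit:
step_arm(
  targets=[
    [0.43,0.12,0.48,0,0,0,-0.065],
    [0.43,0.12,0.48,0,0,0,-0.065],
    [0.43,0.12,0.48,0,0,0,-0.065],
    [0.43,0.12,0.48,0,0,0,-0.065],
    [0.43,0.12,0.48,0,0,0,-0.065],
  ],
)

```text
time: 0.6
position: [349.8, -367.6, 232.3]
tcp_rot: [-3.141, -0.055, 0.0]
wrist_force: [1.0, -0.2, 0.8]
finger_gap: 57.6
gripper_force: 0.0
```

Emit:
step_arm(
  targets=[
    [0.43,0.12,0.48,0,0,0,0],
    [0.43,0.12,0.48,0,0,0,0],
    [0.43,0.12,0.48,0,0,0,0],
    [0.43,0.12,0.48,0,0,0,0],
    [0.43,0.12,0.48,0,0,0,0],
  ],
)

```text
time: 1.1
position: [409.7, -127.6, 232.6]
tcp_rot: [3.141, 0.055, 0.001]
wrist_force: [0.4, -0.2, -0.2]
finger_gap: 40.0
gripper_force: 0.0
```

Emit:
step_arm(
  targets=[
    [0.43,0.1,0.48,0,0,0,0],
    [0.43,0.1,0.48,0,0,0,0],
    [0.43,0.1,0.48,0,0,0,0],
    [0.43,0.1,0.48,0,0,0,0],
    [0.43,0.1,0.48,0,0,0,0],
  ],
)

```text
time: 1.6
position: [459.6, 112.8, 232.6]
tcp_rot: [-3.141, -0.057, -0.0]
wrist_force: [1.7, -0.6, 0.3]
finger_gap: 39.8
gripper_force: 0.0
```

Emit:
step_arm(
  targets=[
    [0.43,0,0.076,0,0,0,0],
    [0.43,0,0.076,-0.1,0,0,0],
    [0.43,0,0.076,-0.2,0,0,0],
    [0.43,0,0.076,-0.3,0,0,0],
    [0.43,0,0.076,-0.3,0,0,0],
  ],
)

```text
time: 2.1
position: [456.5, 147.6, 76.5]
tcp_rot: [3.139, 0.056, -0.015]
wrist_force: [-0.8, -0.8, -0.1]
finger_gap: 39.8
gripper_force: 0.0
```

Run:
```python
from h import *
crop("top",180,160,120,100,4,"d1a.png");crop("scene",195,150,100,100,4,"d1b.png")
cv2.imwrite("pics/d1.png",np.hstack([cv2.imread("pics/d1a.png")[:400,:400],cv2.imread("pics/d1b.png")]))
```

```text
(no output)
```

View pics/d1.png

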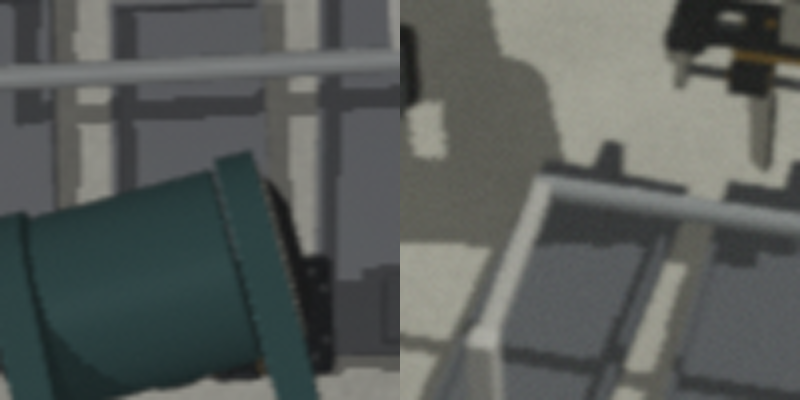

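The arm covers fin A in the top view, and the scene crop cuts the gripper off at (750,100). I go down in small steps and watch the force.

Emit:
step_arm(
  targets=[
    [0.43,0.004,0.002,-0.02,0,0,0],
    [0.43,0.004,0.002,-0.04,0,0,0],
    [0.43,0.004,0.002,-0.06,0,0,0],
    [0.43,0.004,0.002,-0.084,0,0,0],
    [0.43,0.004,0.002,-0.084,0,0,0],
  ],
)

```text
time: 2.7
position: [461.0, 149.1, 38.8]
tcp_rot: [3.141, 0.056, -0.004]
wrist_force: [0.3, 0.8, -0.1]
finger_gap: 40.0
gripper_force: 0.0
```

Emit:
step_arm(
  targets=[
    [0.2,0,0,0,0,0,0],
    [0.0,0,0,0,0,0,0],
    [0.0,0,0,0,0,0,0],
    [0.0,0,0,0,0,0,0],
    [0.0,0,0,0,0,0,0],
  ],
)

```text
time: 3.2
position: [462.0, 149.4, 41.1]
tcp_rot: [-3.141, -0.055, -0.001]
wrist_force: [-0.1, -0.9, 3.6]
finger_gap: 16.2
gripper_force: 30.0
```

Emit:
step_arm(
  targets=[
    [0,0.006,0.02,0,0,0,0.0007],
    [0,0.018,0.04,0,0,0,0.0007],
    [0,0.018,0.06,0,0,0,0.0007],
    [0,0.018,0.066,0,0,0,0.0007],
    [0,0.018,0.066,0,0,0,0.0007],
  ],
)

```text
time: 3.7
position: [471.1, 183.0, 41.1]
tcp_rot: [-3.141, -0.063, -0.001]
wrist_force: [0.9, -0.6, 4.3]
finger_gap: 15.5
gripper_force: 30.0
```

Emit:
step_arm(
  targets=[
    [0,0,0.004,0,0,0,0],
    [0,0,0.006,0,0,0,0],
    [0,0,0.006,0,0,0,0],
  ],
)

```text
time: 4.0
position: [471.0, 185.3, 41.1]
tcp_rot: [3.141, 0.062, 0.001]
wrist_force: [0.4, -3.8, 6.5]
finger_gap: 15.7
gripper_force: 30.1
```

Emit:
step_arm(
  targets=[
    [0,0,0.004,0,0,0,0],
    [0,0,0.006,0,0,0,0],
    [0,0,0.006,0,0,0,0],
  ],
)

```text
time: 4.3
position: [471.4, 188.0, 41.1]
tcp_rot: [3.14, 0.063, 0.003]
wrist_force: [4.1, -7.4, 3.2]
finger_gap: 16.1
gripper_force: 30.0
```

Run:
```python
from h import *
crop("top",140,130,160,135,5,"e1.png")
b=cams.get_image("scene")[:,:,::-1]
crop("scene",255,195,120,100,5,"e1s.png",b)
cv2.imwrite("pics/e.png",cv2.imread("pics/e1s.png"))
```

```text
(no output)
```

View pics/e.png

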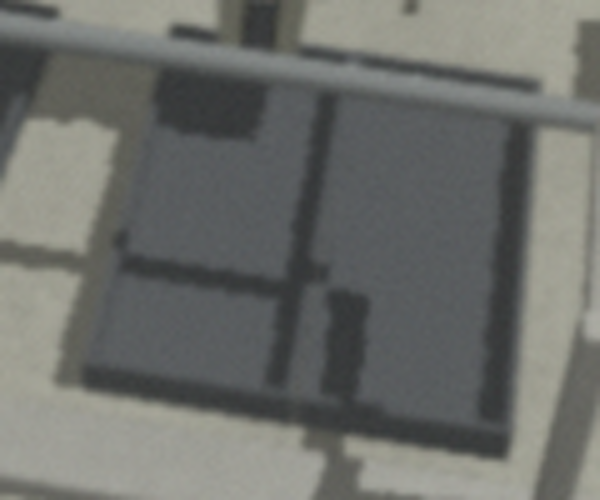

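The tray A and fixed tray walls meet at about column 290, with far ends in line along (85,385) to (505,455). I press a little more, release, and go to tray B.

Emit:
step_arm(
  targets=[
    [0,0,0.002,0,0,0,0],
    [0,0,0.003,0,0,0,0],
    [0,0,0.003,0,0,0,0],
  ],
)

```text
time: 4.7
position: [471.6, 188.2, 41.2]
tcp_rot: [3.137, 0.062, 0.003]
wrist_force: [5.1, -20.1, 8.7]
finger_gap: 15.6
gripper_force: 30.0
```

Emit:
step_arm(
  targets=[
    [0.43,0,0,0,0,0,0],
    [0.43,0,0,0,0,0,0],
    [0.43,0,0,0,0,0,0],
    [0.43,0,0,0.1,0,0,0],
    [0.43,0,0,0.2,0,0,0],
  ],
)

```text
time: 5.2
position: [469.7, 189.8, 140.7]
tcp_rot: [3.14, 0.063, -0.005]
wrist_force: [1.9, 0.3, 0.1]
finger_gap: 39.7
gripper_force: 0.0
```

Emit:
step_arm(
  targets=[
    [0.43,0.006,-0.1,0.0,0,0,-0.009],
    [0.43,0.006,-0.2,0.0,0,0,-0.009],
    [0.43,0.006,-0.3,0,0,0,-0.009],
    [0.43,0.006,-0.354,0,0,0,-0.009],
    [0.43,0.006,-0.354,0,0,0,-0.009],
  ],
)

```text
time: 5.7
position: [473.6, 10.4, 140.6]
tcp_rot: [3.141, -0.031, 0.0]
wrist_force: [-0.6, 1.3, 0.9]
finger_gap: 40.1
gripper_force: 0.0
```

Run:
```python
from h import *
print(get_obs()["position"],get_obs()["tcp_rot"])
crop("top",140,130,160,140,3,"f1.png");crop("scene",195,150,190,150,3,"f2.png")
a=cv2.imread("pics/f2.png")
cv2.imwrite("pics/f.png",a)
```

```text
[473.63  10.38 140.62] [ 3.14 -0.03  0.  ]
```

View pics/f.png

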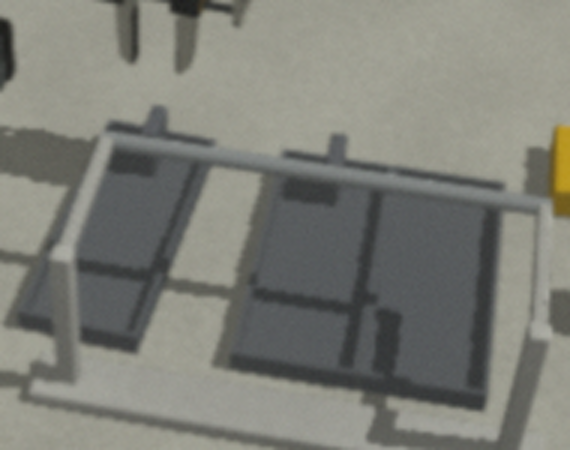

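Tray A is flush against the fixed tray, tray B is separate on the left, and its fin is at about (156,120). I grip it now.

Emit:
step_arm(
  targets=[
    [0.43,0.002,0.006,-0.06,0,0,0],
    [0.43,0.002,0.006,-0.12,0,0,0],
    [0.43,0.002,0.006,-0.16,0,0,0],
    [0.43,0.002,0.006,-0.2,0,0,0],
    [0.43,0.002,0.006,-0.2,0,0,0],
  ],
)

```text
time: 6.3
position: [473.4, 17.1, 38.1]
tcp_rot: [-3.141, 0.024, 0.007]
wrist_force: [-0.9, 0.2, 1.4]
finger_gap: 39.7
gripper_force: 0.0
```

Emit:
step_arm(
  targets=[
    [0.2,0,0,0,0,0,0],
    [0.0,0,0,0,0,0,0],
    [0.0,0,0,0,0,0,0],
    [0.0,0,0,0,0,0,0],
    [0.0,0,0,0,0,0,0],
  ],
)

```text
time: 6.8
position: [475.4, 15.7, 41.8]
tcp_rot: [3.141, -0.027, 0.003]
wrist_force: [-1.8, -1.3, 6.6]
finger_gap: 15.8
gripper_force: 30.0
```

Emit:
step_arm(
  targets=[
    [0,0,0.03,0,0,0,0.005],
    [0,0,0.06,0,0,0,0.0095],
    [0,0,0.09,0,0,0,0.0095],
    [0,0,0.112,0,0,0,0.0095],
    [0,0,0.112,0,0,0,0.0095],
  ],
)

```text
time: 7.3
position: [475.5, 73.0, 41.8]
tcp_rot: [-3.14, -0.068, -0.003]
wrist_force: [-0.9, 2.0, 6.5]
finger_gap: 16.0
gripper_force: 29.8
```

Emit:
step_arm(
  targets=[
    [0,0,0.004,0,0,0,0],
    [0,0,0.008,0,0,0,0],
    [0,0,0.008,0,0,0,0],
  ],
)

```text
time: 7.6
position: [475.5, 75.7, 41.8]
tcp_rot: [3.14, 0.067, 0.003]
wrist_force: [-0.2, -3.8, 6.4]
finger_gap: 16.0
gripper_force: 30.0
```

Run:
```python
from h import *
print(get_obs()["position"],get_obs()["tcp_rot"])
crop("scene",215,190,160,120,5,"g.png")
```

```text
[475.49  75.72  41.81] [3.14 0.07 0.  ]
```

View pics/g.png

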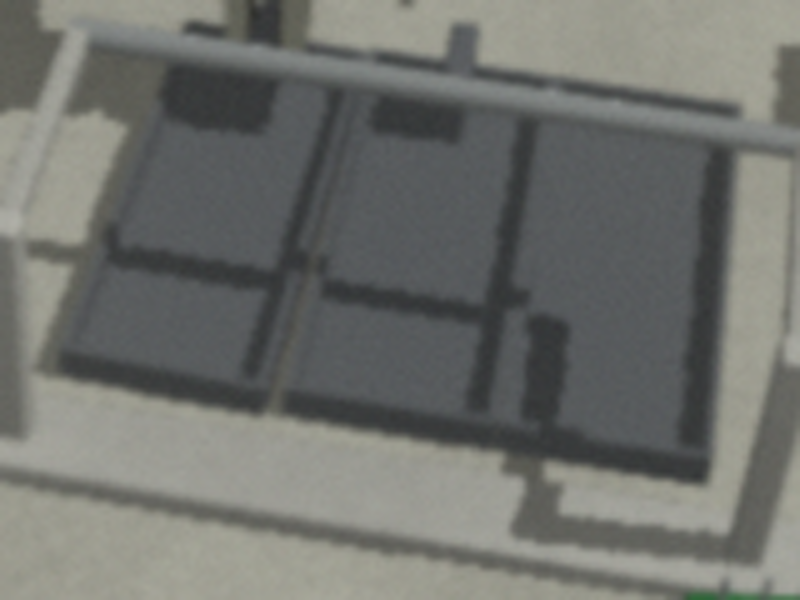

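Tray B nearly meets tray A. A thin sliver is left at about (275,395), wider at the far end. I keep pressing.

Emit:
step_arm(
  targets=[
    [0,0,0.003,0,0,0,0],
    [0,0,0.005,0,0,0,0],
    [0,0,0.005,0,0,0,0],
  ],
)

```text
time: 7.95
position: [475.8, 77.8, 41.8]
tcp_rot: [3.14, 0.067, 0.004]
wrist_force: [3.6, -8.0, 3.4]
finger_gap: 15.8
gripper_force: 29.8
```

Emit:
step_arm(
  targets=[
    [0,0,0.003,0,0,0,-0.001],
    [0,0,0.004,0,0,0,-0.001],
    [0,0,0.004,0,0,0,-0.001],
  ],
)

```text
time: 8.25
position: [476.2, 78.3, 42.1]
tcp_rot: [3.136, 0.057, 0.005]
wrist_force: [6.0, -23.7, 6.6]
finger_gap: 16.1
gripper_force: 29.9
```

Run:
```python
from h import *
print(get_obs()["position"],get_obs()["tcp_rot"])
crop("scene",215,190,160,120,5,"g2.png")
```

```text
[476.22  78.25  42.1 ] [3.14 0.06 0.01]
```

View pics/g2.png

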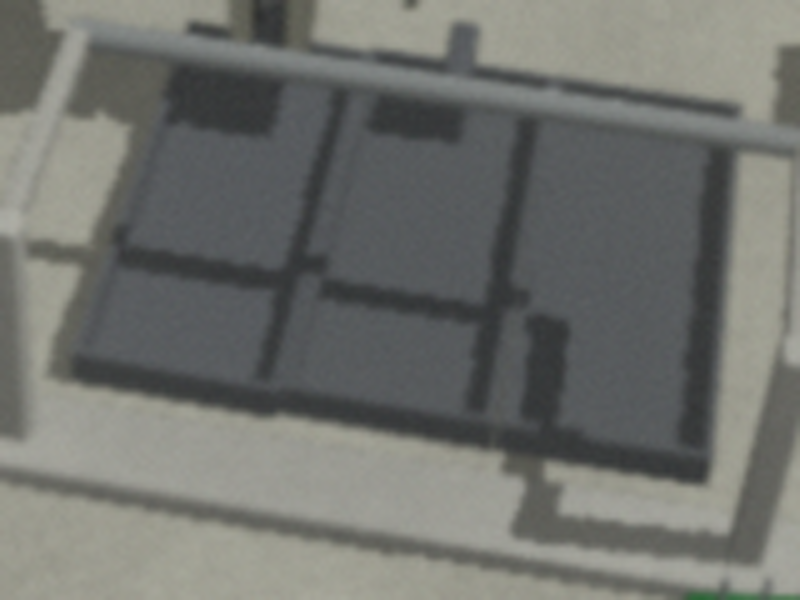

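The three trays are now closed up with no light sliver. A small step may show at (275,408), so I measure how far the far ends are in line.

```bash
cat > ends.py <<'E'
from h import *
b=cams.get_image("scene").max(2).astype(float)
R=np.array([616,195.]);c,s=np.cos(.04),np.sin(.04)
pts=[]
for u in range(228,358):
    # start at predicted edge: dark wall (<60) to light foot/bench (>85) downwards
    v0=int(263+(u-230)*.176)
    for v in range(v0-4,v0+12):
        if b[v,u]<70 and b[v+1,u]>=70:
            pts.append((u,v+(70-b[v,u])/(b[v+1,u]-b[v,u])));break
X=plane("scene",pts,0)[:,:2]-R; X=X@np.array([[c,-s],[s,c]])
for n,lo,hi in(("b",-155,-65),("a",-45,30),("f",75,160)):
    m=X[(X[:,1]>lo)&(X[:,1]<hi)]
    k=np.abs(m[:,0]-np.median(m[:,0]))<4;p=np.polyfit(m[k,1],m[k,0],1)
    print(n,k.sum(),"x mid",np.polyval(p,(lo+hi)/2),"ends",np.polyval(p,[lo-10,hi+10]),"yaw",-p[0])
E
python3 ends.py
```

```text
b 32 x mid 90.5178862665228 ends [89.62 91.42] yaw -0.016322589681518125
a 28 x mid 87.93593224607736 ends [87.38 88.49] yaw -0.011642941848679315
f 32 x mid 88.86454284965563 ends [89.18 88.55] yaw 0.00606833210097585
```

Tray B stands about 3 mm too far along x. I relax the press, pull it back and press again.

Emit:
step_arm(
  targets=[
    [0,0,-0.006,0,0,0,0],
    [0,-0.006,-0.006,0,0,0,0],
    [0,-0.006,-0.006,0,0,0,0],
    [0,-0.006,-0.001,0,0,0,0],
    [0,-0.006,-0.001,0,0,0,0],
  ],
)

```text
time: 8.85
position: [472.8, 78.1, 42.0]
tcp_rot: [3.137, 0.057, 0.004]
wrist_force: [2.9, -21.5, 10.2]
finger_gap: 16.1
gripper_force: 30.0
```

```bash
python3 ends.py
```

```text
b 33 x mid 86.94292331445637 ends [86.24 87.65] yaw -0.012812587914116805
a 28 x mid 88.00286437230841 ends [87.35 88.66] yaw -0.013757324927871285
f 32 x mid 88.93168421375943 ends [89.27 88.6 ] yaw 0.006408970275438967
```

The ends are now in line within about 1 mm, counting the slope that both loose trays share. I release tray B, lift, and move to the nearest muff (B).

Emit:
step_arm(
  targets=[
    [0.43,0,0,0,0,0,0],
    [0.43,0,0,0,0,0,0],
    [0.43,0,0,0.0,0,0,0],
    [0.43,0,0,0.1,0,0,0],
    [0.43,0,0,0.2,0,0,0],
  ],
)

```text
time: 9.4
position: [470.7, 80.0, 140.8]
tcp_rot: [-3.141, -0.058, 0.005]
wrist_force: [1.8, -0.1, -0.2]
finger_gap: 39.5
gripper_force: 0.0
```

Emit:
step_arm(
  targets=[
    [0.6,-0.01,-0.05,0.1,0,0,-0.017],
    [0.6,-0.02,-0.1,0.18,0,0,-0.017],
    [0.6,-0.03,-0.2,0.18,0,0,-0.017],
    [0.6,-0.04,-0.3,0.18,0,0,-0.017],
    [0.6,-0.044,-0.4,0.18,0,0,-0.017],
  ],
)

```text
time: 9.9
position: [449.2, -119.0, 231.2]
tcp_rot: [-3.14, 0.109, -0.002]
wrist_force: [1.6, 0.3, -0.2]
finger_gap: 55.6
gripper_force: 0.0
```

Emit:
step_arm(
  targets=[
    [0.6,0,-0.1,0,0,0,0],
    [0.6,0,-0.158,0,0,0,0],
    [0.6,0,-0.158,0,0,0,0],
  ],
)

```text
time: 10.2
position: [449.4, -199.3, 230.1]
tcp_rot: [-3.139, 0.115, 0.002]
wrist_force: [0.1, -0.4, -0.1]
finger_gap: 55.5
gripper_force: 0.0
```

```bash
python3 ends.py
python3 - <<'E'
from h import *
o=get_obs();print(o["position"],o["tcp_rot"],2*np.arctan2(o["tcp_rot"][1],o["tcp_rot"][0]))
crop("top",120,110,200,150,2,"h1.png");crop("scene",90,100,150,150,4,"h2.png")
a=cv2.imread("pics/h1.png");b=cv2.resize(cv2.imread("pics/h2.png"),(400,400))
cv2.imwrite("pics/h.png",np.hstack([np.vstack([a,np.zeros((100,400,3),np.uint8)]),b]))
E
```

```text
b 33 x mid 86.98903604483672 ends [86.38 87.6 ] yaw -0.011100566417331297
a 28 x mid 88.03583355680115 ends [87.43 88.64] yaw -0.012727525597926576
f 32 x mid 88.98248572155906 ends [89.27 88.69] yaw 0.00556914324864157
[ 449.57 -197.74  230.19] [-3.14  0.11  0.  ] 6.210424922745423
```

View pics/h.png

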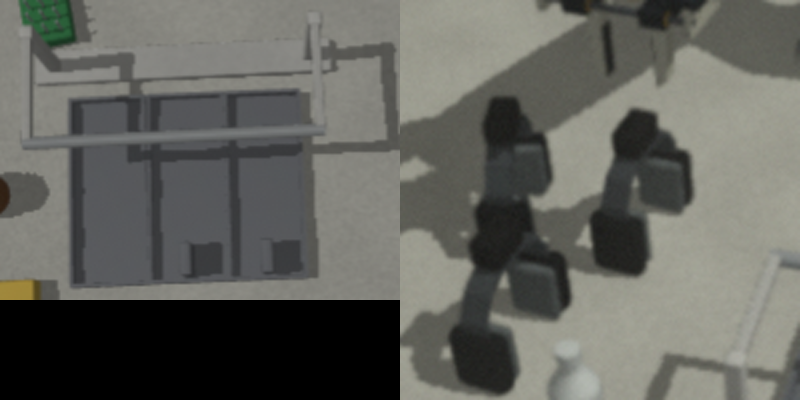

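The trays form a square row, with near ends along (70,287)–(310,277). The gripper at (635,50) is coming in over muff B's pad at (636,135).

Emit:
step_arm(
  targets=[
    [0.6,0.002,-0.007,-0.05,0,0,0],
    [0.6,0.002,-0.007,-0.1,0,0,0],
    [0.6,0.002,-0.007,-0.14,0,0,0],
    [0.6,0.002,-0.007,-0.168,0,0,0],
    [0.6,0.002,-0.007,-0.168,0,0,0],
  ],
)

```text
time: 10.85
position: [450.5, -199.0, 145.1]
tcp_rot: [-3.139, 0.108, 0.003]
wrist_force: [1.4, -0.1, 0.6]
finger_gap: 56.1
gripper_force: 0.0
```

Emit:
step_arm(
  targets=[
    [0.3,0,0,0,0,0,0],
    [0.0,0,0,0,0,0,0],
    [0.0,0,0,0,0,0,0],
    [0.0,0,0,0,0,0,0],
    [0.0,0,0,0,0,0,0],
  ],
)

```text
time: 11.35
position: [451.2, -200.3, 147.4]
tcp_rot: [3.139, -0.11, 0.002]
wrist_force: [-0.7, -1.6, 6.4]
finger_gap: 33.7
gripper_force: 29.9
```

Run:
```python
from h import *
o=get_obs();print(o["position"],o["tcp_rot"],o["finger_gap"],o["gripper_force"],o["wrist_force"])
```

```text
[ 451.22 -200.34  147.43] [ 3.14 -0.11  0.  ] 33.67922005182516 29.90898907184601 [-0.65 -1.56  6.41]
```

Emit:
step_arm(
  targets=[
    [0,0,0,0.06,0,0,0],
    [0,0,0,0.14,0,0,0],
    [0,0,0,0.22,0,0,0],
    [0,0,0,0.3,0,0,0],
    [0,0,0,0.38,0,0,0],
  ],
)

```text
time: 11.85
position: [450.6, -200.0, 338.0]
tcp_rot: [-3.139, 0.11, 0.001]
wrist_force: [1.2, -0.8, -2.4]
finger_gap: 33.5
gripper_force: 29.9
```

Emit:
step_arm(
  targets=[
    [0,0.02,0.06,0,0,0,0.004],
    [0,0.04,0.13,0,0,0,0.008],
    [0,0.06,0.2,0,0,0,0.012],
    [0,0.08,0.27,0,0,0,0.0172],
    [0,0.1,0.34,0,0,0,0.0172],
  ],
)

```text
time: 12.35
position: [501.0, -28.7, 336.4]
tcp_rot: [-3.141, -0.061, 0.001]
wrist_force: [0.9, -0.5, -1.8]
finger_gap: 34.0
gripper_force: 29.9
```

Emit:
step_arm(
  targets=[
    [0,0.02,0.07,0,0,0,0],
    [0,0.04,0.14,0,0,0,0],
    [0,0.06,0.21,0,0,0,0],
    [0,0.08,0.28,0,0,0,0],
    [0,0.1,0.35,0,0,0,0],
  ],
)

```text
time: 12.85
position: [551.0, 146.4, 336.3]
tcp_rot: [3.141, 0.06, -0.001]
wrist_force: [0.4, -1.5, -2.8]
finger_gap: 33.8
gripper_force: 29.9
```

Emit:
step_arm(
  targets=[
    [0,0.03,0.07,0,0,0,0],
    [0,0.06,0.14,0,0,0,0],
    [0,0.09,0.21,0,0,0,0],
    [0,0.121,0.28,0,0,0,0],
    [0,0.121,0.3206,0,0,0,0],
  ],
)

```text
time: 13.35
position: [612.3, 307.4, 334.8]
tcp_rot: [3.14, 0.061, -0.003]
wrist_force: [0.2, 0.2, -3.1]
finger_gap: 33.6
gripper_force: 30.0
```

Emit:
step_arm(
  targets=[
    [0,0,0,0,0,0,0],
    [0,0,0,0,0,0,0],
    [0,0,0,0,0,0,0],
    [0,0,0,0,0,0,0],
  ],
)

```text
time: 13.75
position: [611.3, 304.2, 337.1]
tcp_rot: [-3.141, -0.058, -0.001]
wrist_force: [0.2, -0.1, -2.5]
finger_gap: 33.6
gripper_force: 30.0
```

Run:
```python
from h import *
o=get_obs();print(o["position"],2*np.arctan2(*o["tcp_rot"][[1,0]]),o["wrist_force"],o["finger_gap"])
crop("scene",190,90,220,180,3,"i.png")
```

```text
[611.32 304.16 337.14] -6.246275149750469 [ 0.21 -0.13 -2.5 ] 33.647091130623295
```

View pics/i.png

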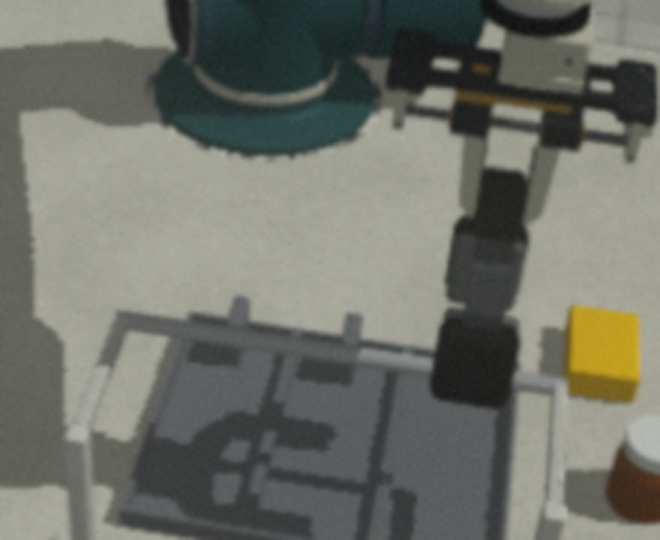

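Muff B hangs straight in the gripper at about (485,300), over the +y part of the rail. I lower it, slowly at the end.

Emit:
step_arm(
  targets=[
    [0,0,0,-0.05,0,0,0],
    [0,0,0,-0.12,0,0,0],
    [0,0,0,-0.19,0,0,0],
    [0,0,0,-0.24,0,0,0],
    [0,0,0,-0.264,0,0,0],
  ],
)

```text
time: 14.3
position: [610.8, 304.3, 202.2]
tcp_rot: [3.14, 0.059, -0.004]
wrist_force: [0.6, -0.8, -2.3]
finger_gap: 33.8
gripper_force: 30.0
```

Emit:
step_arm(
  targets=[
    [0,0,0,-0.004,0,0,0],
    [0,0,0,-0.008,0,0,0],
    [0,0,0,-0.012,0,0,0],
    [0,0,0,-0.016,0,0,0],
    [0,0,0,-0.016,0,0,0],
  ],
)

```text
time: 14.8
position: [611.5, 305.2, 197.0]
tcp_rot: [-3.141, -0.06, -0.001]
wrist_force: [-0.2, -0.3, -2.5]
finger_gap: 33.7
gripper_force: 30.0
```

Emit:
step_arm(
  targets=[
    [0,0,0,-0.002,0,0,0],
    [0,0,0,-0.004,0,0,0],
    [0,0,0,-0.006,0,0,0],
    [0,0,0,-0.006,0,0,0],
  ],
)

```text
time: 15.2
position: [611.4, 305.2, 193.4]
tcp_rot: [3.141, 0.06, -0.0]
wrist_force: [-0.8, 0.7, -2.3]
finger_gap: 34.2
gripper_force: 30.0
```

Emit:
step_arm(
  targets=[
    [0,0,0,-0.001,0,0,0],
    [0,0,0,-0.002,0,0,0],
    [0,0,0,-0.003,0,0,0],
    [0,0,0,-0.003,0,0,0],
  ],
)

```text
time: 15.6
position: [611.4, 305.2, 192.3]
tcp_rot: [-3.141, -0.06, -0.0]
wrist_force: [-0.4, 0.8, -1.8]
finger_gap: 33.5
gripper_force: 30.0
```

Emit:
step_arm(
  targets=[
    [0,0,0,-0.001,0,0,0],
    [0,0,0,-0.002,0,0,0],
    [0,0,0,-0.003,0,0,0],
    [0,0,0,-0.003,0,0,0],
  ],
)

```text
time: 16.0
position: [611.5, 305.2, 192.1]
tcp_rot: [-3.141, -0.06, -0.002]
wrist_force: [-2.6, -3.0, 9.0]
finger_gap: 34.0
gripper_force: 30.0
```

The crown is on the rail (+9 N). I release, lift, and go to muff A.

Emit:
step_arm(
  targets=[
    [0.45,0,0,0,0,0,0],
    [0.55,0,0,0,0,0,0],
    [0.55,0,0,0.02,0,0,0],
    [0.55,0,0,0.08,0,0,0],
    [0.55,0,0,0.16,0,0,0],
  ],
)

```text
time: 16.5
position: [610.9, 304.9, 270.3]
tcp_rot: [3.14, 0.06, -0.004]
wrist_force: [0.1, -0.0, -0.5]
finger_gap: 51.5
gripper_force: 0.0
```

Emit:
step_arm(
  targets=[
    [0.6,0.01,-0.08,0,0,0,-0.014],
    [0.6,0.02,-0.17,0,0,0,-0.014],
    [0.6,0.03,-0.26,0,0,0,-0.014],
    [0.6,0.03,-0.35,0,0,0,-0.014],
    [0.6,0.03,-0.44,0,0,0,-0.014],
  ],
)

```text
time: 17.0
position: [626.3, 83.4, 271.4]
tcp_rot: [-3.141, 0.078, -0.001]
wrist_force: [0.5, 0.5, -0.4]
finger_gap: 55.2
gripper_force: 0.0
```

Emit:
step_arm(
  targets=[
    [0.6,0.01,-0.09,0,0,0,0],
    [0.6,0.02,-0.18,0,0,0,0],
    [0.6,0.03,-0.27,0,0,0,0],
    [0.6,0.03,-0.36,0,0,0,0],
    [0.6,0.03,-0.45,0,0,0,0],
  ],
)

```text
time: 17.5
position: [641.2, -141.7, 271.4]
tcp_rot: [3.141, -0.079, 0.001]
wrist_force: [1.2, 0.3, 0.1]
finger_gap: 55.9
gripper_force: 0.0
```

Emit:
step_arm(
  targets=[
    [0.6,0.03,-0.09,0,0,0,0],
    [0.6,0.03,-0.18,0,0,0,0],
    [0.6,0.03,-0.254,0,0,0,0],
    [0.6,0.03,-0.254,0,0,0,0],
    [0.6,0.03,-0.254,0,0,0,0],
  ],
)

```text
time: 18.0
position: [656.3, -267.5, 270.8]
tcp_rot: [-3.14, 0.081, 0.0]
wrist_force: [-0.5, 0.1, -0.8]
finger_gap: 55.8
gripper_force: 0.0
```

```bash
python3 ends.py
python3 - <<'E'
from h import *
o=get_obs();print(o["position"],2*np.arctan2(*o["tcp_rot"][[1,0]]),o["finger_gap"])
crop("scene",80,120,310,190,2.5,"j.png")
E
```

```text
b 33 x mid 86.77138105259532 ends [85.93 87.62] yaw -0.015344503746352475
a 28 x mid 87.85222244765951 ends [87.05 88.66] yaw -0.01693773388356541
f 32 x mid 88.9320218014629 ends [89.09 88.77] yaw 0.0030667224200750846
[ 656.45 -266.62  270.97] 6.232886935565637 56.17988407536665
```

View pics/j.png

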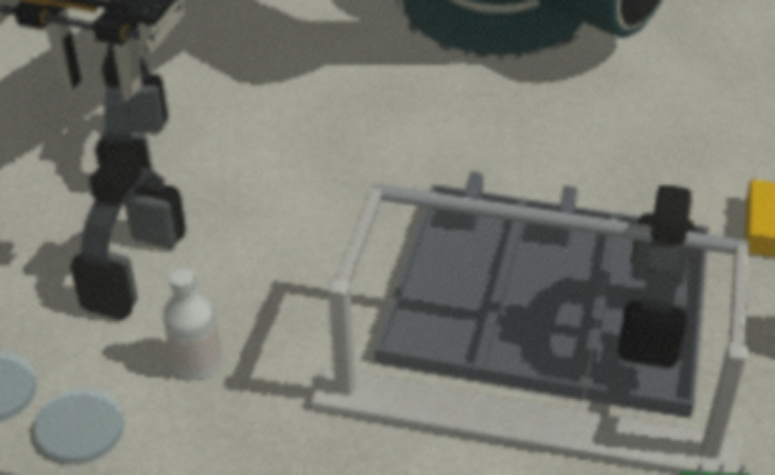

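Muff B hangs level over the rail at (665,260) and the trays are intact. The gripper is above muff A, whose pad is at (122,165), so I grip it.

Emit:
step_arm(
  targets=[
    [0.6,0,0,-0.06,0,0,0],
    [0.6,0,0,-0.13,0,0,0],
    [0.6,0,0,-0.19,0,0,0],
    [0.6,0,0,-0.23,0,0,0],
    [0.6,0,0,-0.248,0,0,0],
  ],
)

```text
time: 18.6
position: [656.1, -265.3, 144.7]
tcp_rot: [-3.14, 0.076, 0.003]
wrist_force: [0.1, -0.3, 0.6]
finger_gap: 55.9
gripper_force: 0.0
```

Emit:
step_arm(
  targets=[
    [0.6,0,0,0,0,0,0],
    [0.3,0,0,0,0,0,0],
    [0.0,0,0,0,0,0,0],
    [0.0,0,0,0,0,0,0],
    [0.0,0,0,0,0,0,0],
  ],
)

```text
time: 19.1
position: [656.7, -267.1, 147.7]
tcp_rot: [3.14, -0.079, 0.002]
wrist_force: [0.0, -0.9, 4.1]
finger_gap: 33.9
gripper_force: 29.8
```

Emit:
step_arm(
  targets=[
    [0,0,0,0,0,0,0],
    [0,0,0,0,0,0,0],
  ],
)

```text
time: 19.3
position: [656.7, -267.1, 147.7]
tcp_rot: [3.14, -0.079, 0.002]
wrist_force: [-1.1, -0.7, 5.3]
finger_gap: 33.8
gripper_force: 29.8
```

Emit:
step_arm(
  targets=[
    [0,0,0,0.06,0,0,0],
    [0,0,0,0.14,0,0,0],
    [0,0,0,0.22,0,0,0],
    [0,0,0,0.3,0,0,0],
    [0,0,0,0.38,0,0,0],
  ],
)

```text
time: 19.8
position: [656.1, -266.7, 337.9]
tcp_rot: [-3.14, 0.079, 0.001]
wrist_force: [-0.1, 0.0, -2.4]
finger_gap: 33.9
gripper_force: 29.8
```

Emit:
step_arm(
  targets=[
    [0,0,0.04,0,0,0,0.004],
    [0,0,0.1,0,0,0,0.008],
    [0,-0.02,0.17,0,0,0,0.014],
    [0,-0.03,0.24,0,0,0,0.014],
    [0,-0.04,0.31,0,0,0,0.014],
  ],
)

```text
time: 20.3
position: [635.7, -110.1, 335.3]
tcp_rot: [-3.14, -0.06, 0.002]
wrist_force: [0.2, 0.2, -3.1]
finger_gap: 34.0
gripper_force: 29.8
```

Emit:
step_arm(
  targets=[
    [0,-0.01,0.07,0,0,0,0],
    [0,-0.02,0.14,0,0,0,0],
    [0,-0.03,0.21,0,0,0,0],
    [0,-0.04,0.28,0,0,0,0],
    [0,-0.043,0.34,0,0,0,0],
  ],
)

```text
time: 20.8
position: [614.0, 60.2, 335.6]
tcp_rot: [-3.141, -0.061, 0.002]
wrist_force: [1.6, -0.5, -3.7]
finger_gap: 33.7
gripper_force: 29.8
```

Emit:
step_arm(
  targets=[
    [0,0,0.07,0,0,0,0],
    [0,0,0.14,0,0,0,0],
    [0,0,0.2,0,0,0,0],
    [0,0,0.25,0,0,0,0],
    [0,0,0.274,0,0,0,0],
  ],
)

```text
time: 21.3
position: [614.3, 197.3, 335.3]
tcp_rot: [-3.141, -0.063, 0.003]
wrist_force: [0.1, -0.4, -2.2]
finger_gap: 33.7
gripper_force: 29.8
```

Emit:
step_arm(
  targets=[
    [0,0,0,0,0,0,0],
    [0,0,0,0,0,0,0],
    [0,0,0,0,0,0,0],
    [0,0,0,0,0,0,0],
  ],
)

```text
time: 21.7
position: [615.0, 194.2, 336.7]
tcp_rot: [3.141, 0.058, 0.0]
wrist_force: [0.0, 0.5, -2.3]
finger_gap: 33.9
gripper_force: 29.8
```

Emit:
step_arm(
  targets=[
    [0,0,0,-0.05,0,0,0],
    [0,0,0,-0.12,0,0,0],
    [0,0,0,-0.19,0,0,0],
    [0,0,0,-0.24,0,0,0],
    [0,0,0,-0.264,0,0,0],
  ],
)

```text
time: 22.2
position: [614.3, 194.3, 202.0]
tcp_rot: [3.14, 0.058, -0.004]
wrist_force: [-0.2, -0.3, -2.3]
finger_gap: 33.8
gripper_force: 29.8
```

Emit:
step_arm(
  targets=[
    [0,0,0,-0.006,0,0,0],
    [0,0,0,-0.012,0,0,0],
    [0,0,0,-0.018,0,0,0],
    [0,0,0,-0.021,0,0,0],
    [0,0,0,-0.021,0,0,0],
  ],
)

```text
time: 22.7
position: [615.0, 195.2, 194.6]
tcp_rot: [-3.141, -0.06, -0.001]
wrist_force: [0.3, -0.1, -2.3]
finger_gap: 34.0
gripper_force: 29.8
```

Emit:
step_arm(
  targets=[
    [0,0,0,-0.001,0,0,0],
    [0,0,0,-0.002,0,0,0],
    [0,0,0,-0.003,0,0,0],
    [0,0,0,-0.004,0,0,0],
    [0,0,0,-0.004,0,0,0],
  ],
)

```text
time: 23.2
position: [615.0, 195.2, 192.3]
tcp_rot: [-3.141, -0.06, -0.0]
wrist_force: [0.3, -0.9, -1.1]
finger_gap: 34.0
gripper_force: 29.8
```

Emit:
step_arm(
  targets=[
    [0,0,0,-0.001,0,0,0],
    [0,0,0,-0.002,0,0,0],
    [0,0,0,-0.002,0,0,0],
  ],
)

```text
time: 23.5
position: [615.1, 195.2, 192.1]
tcp_rot: [-3.141, -0.06, -0.002]
wrist_force: [-2.0, -0.8, 4.4]
finger_gap: 34.0
gripper_force: 29.8
```

Emit:
step_arm(
  targets=[
    [0.45,0,0,0,0,0,0],
    [0.55,0,0,0,0,0,0],
    [0.55,0,0,0.02,0,0,0],
    [0.55,0,0,0.08,0,0,0],
    [0.55,0,0,0.16,0,0,0],
  ],
)

```text
time: 24.0
position: [614.4, 195.0, 271.0]
tcp_rot: [3.14, 0.06, -0.004]
wrist_force: [0.4, 0.6, 0.7]
finger_gap: 51.4
gripper_force: 0.0
```

Emit:
step_arm(
  targets=[
    [0.6,-0.02,-0.08,0,0,0,0],
    [0.6,-0.04,-0.16,0,0,0,0.01],
    [0.6,-0.06,-0.24,0,0,0,0.02],
    [0.6,-0.08,-0.32,0,0,0,0.03],
    [0.6,-0.1,-0.4,0,0,0,0.037],
  ],
)

```text
time: 24.5
position: [564.3, -6.2, 272.0]
tcp_rot: [3.112, 0.428, 0.001]
wrist_force: [1.3, -0.1, -0.6]
finger_gap: 55.6
gripper_force: 0.0
```

Emit:
step_arm(
  targets=[
    [0.6,-0.02,-0.09,0,0,0,0],
    [0.6,-0.04,-0.18,0,0,0,0],
    [0.6,-0.06,-0.26,0,0,0,0],
    [0.6,-0.08,-0.34,0,0,0,0],
    [0.6,-0.1,-0.42,0,0,0,0],
  ],
)

```text
time: 25.0
position: [514.2, -216.5, 272.1]
tcp_rot: [3.112, 0.423, 0.001]
wrist_force: [0.0, 0.1, -0.1]
finger_gap: 56.0
gripper_force: 0.0
```

Emit:
step_arm(
  targets=[
    [0.6,-0.03,-0.09,0,0,0,0],
    [0.6,-0.06,-0.18,0,0,0,0],
    [0.6,-0.098,-0.278,0,0,0,0],
    [0.6,-0.098,-0.278,0,0,0,0],
    [0.6,-0.098,-0.278,0,0,0,0],
  ],
)

```text
time: 25.5
position: [465.4, -354.7, 271.5]
tcp_rot: [-3.113, -0.42, -0.0]
wrist_force: [-0.2, -0.2, 0.3]
finger_gap: 55.9
gripper_force: 0.0
```

```bash
python3 ends.py
python3 - <<'E'
from h import *
o=get_obs();print(o["position"],2*np.arctan2(*o["tcp_rot"][[1,0]])-2*np.pi,o["finger_gap"])
E
```

```text
b 32 x mid 87.54371151526479 ends [86.94 88.15] yaw -0.010955888609975383
a 26 x mid 88.46432104832219 ends [87.72 89.21] yaw -0.015729388372405333
f 32 x mid 89.33113568290744 ends [89.65 89.02] yaw 0.005978817414520284
[ 465.96 -353.72  271.55] -12.296728307306427 55.75240572867292
```

Yaw is 0.27 and the position is good, so I pick muff C.

Emit:
step_arm(
  targets=[
    [0.6,0,0,-0.06,0,0,0],
    [0.6,0,0,-0.13,0,0,0],
    [0.6,0,0,-0.19,0,0,0],
    [0.6,0,0,-0.23,0,0,0],
    [0.6,0,0,-0.248,0,0,0],
  ],
)

```text
time: 26.05
position: [466.2, -352.1, 145.5]
tcp_rot: [-3.111, -0.426, 0.002]
wrist_force: [0.3, -0.1, 0.6]
finger_gap: 55.9
gripper_force: 0.0
```

Emit:
step_arm(
  targets=[
    [0.6,0,0,0,0,0,0],
    [0.3,0,0,0,0,0,0],
    [0.0,0,0,0,0,0,0],
    [0.0,0,0,0,0,0,0],
    [0.0,0,0,0,0,0,0],
  ],
)

```text
time: 26.55
position: [466.2, -354.1, 148.0]
tcp_rot: [3.112, 0.423, 0.001]
wrist_force: [0.8, -0.5, 3.6]
finger_gap: 33.9
gripper_force: 29.9
```

Emit:
step_arm(
  targets=[
    [0,0,0,0,0,0,0],
    [0,0,0,0,0,0,0],
  ],
)

```text
time: 26.75
position: [466.2, -354.1, 148.0]
tcp_rot: [3.112, 0.423, 0.002]
wrist_force: [1.5, -0.2, 6.4]
finger_gap: 34.0
gripper_force: 29.9
```

Emit:
step_arm(
  targets=[
    [0,0,0,0.06,0,0,0],
    [0,0,0,0.14,0,0,0],
    [0,0,0,0.22,0,0,0],
    [0,0,0,0.3,0,0,0],
    [0,0,0,0.38,0,0,0],
  ],
)

```text
time: 27.25
position: [465.6, -353.7, 338.5]
tcp_rot: [-3.113, -0.423, 0.001]
wrist_force: [0.2, -0.1, -2.4]
finger_gap: 34.0
gripper_force: 29.9
```

Emit:
step_arm(
  targets=[
    [0,0.01,0.04,0,0,0,0],
    [0,0.03,0.1,0,0,0,-0.01],
    [0,0.05,0.17,0,0,0,-0.02],
    [0,0.07,0.24,0,0,0,-0.03],
    [0,0.1,0.3,0,0,0,-0.037],
  ],
)

```text
time: 27.75
position: [515.8, -202.3, 337.1]
tcp_rot: [-3.141, -0.055, 0.0]
wrist_force: [0.2, -0.1, -1.5]
finger_gap: 33.7
gripper_force: 29.9
```

Emit:
step_arm(
  targets=[
    [0,0.02,0.06,0,0,0,0],
    [0,0.04,0.12,0,0,0,0],
    [0,0.06,0.18,0,0,0,0],
    [0,0.08,0.24,0,0,0,0],
    [0,0.1,0.3,0,0,0,0],
  ],
)

```text
time: 28.25
position: [566.0, -52.6, 336.8]
tcp_rot: [-3.141, -0.059, 0.001]
wrist_force: [1.1, -1.5, -2.4]
finger_gap: 33.6
gripper_force: 29.9
```

Emit:
step_arm(
  targets=[
    [0,0.025,0.06,0,0,0,0],
    [0,0.05,0.12,0,0,0,0],
    [0,0.08,0.18,0,0,0,0],
    [0,0.1,0.24,0,0,0,0],
    [0,0.108,0.278,0,0,0,0],
  ],
)

```text
time: 28.75
position: [620.3, 87.0, 336.3]
tcp_rot: [-3.141, -0.061, 0.002]
wrist_force: [0.3, -0.5, -2.1]
finger_gap: 33.8
gripper_force: 29.9
```

Emit:
step_arm(
  targets=[
    [0,0,0,0,0,0,0],
    [0,0,0,0,0,0,0],
    [0,0,0,0,0,0,0],
    [0,0,0,0,0,0,0],
  ],
)

```text
time: 29.15
position: [619.8, 84.2, 337.4]
tcp_rot: [3.141, 0.058, 0.0]
wrist_force: [0.9, -0.5, -2.8]
finger_gap: 33.4
gripper_force: 29.9
```

Emit:
step_arm(
  targets=[
    [0,0,0,-0.05,0,0,0],
    [0,0,0,-0.12,0,0,0],
    [0,0,0,-0.19,0,0,0],
    [0,0,0,-0.24,0,0,0],
    [0,0,0,-0.264,0,0,0],
  ],
)

```text
time: 29.65
position: [619.1, 84.4, 202.7]
tcp_rot: [3.141, 0.058, -0.004]
wrist_force: [0.1, 0.1, -1.4]
finger_gap: 33.8
gripper_force: 29.9
```

Emit:
step_arm(
  targets=[
    [0,0,0,-0.006,0,0,0],
    [0,0,0,-0.012,0,0,0],
    [0,0,0,-0.018,0,0,0],
    [0,0,0,-0.021,0,0,0],
    [0,0,0,-0.021,0,0,0],
  ],
)

```text
time: 30.15
position: [620.0, 85.2, 195.0]
tcp_rot: [-3.141, -0.06, -0.001]
wrist_force: [-0.1, -0.2, -1.6]
finger_gap: 34.1
gripper_force: 29.9
```

Emit:
step_arm(
  targets=[
    [0,0,0,-0.001,0,0,0],
    [0,0,0,-0.002,0,0,0],
    [0,0,0,-0.003,0,0,0],
    [0,0,0,-0.005,0,0,0],
    [0,0,0,-0.005,0,0,0],
  ],
)

```text
time: 30.65
position: [620.0, 85.2, 192.7]
tcp_rot: [-3.141, -0.06, -0.001]
wrist_force: [-1.1, -0.7, 2.4]
finger_gap: 33.5
gripper_force: 30.0
```

Emit:
step_arm(
  targets=[
    [0.45,0,0,0,0,0,0],
    [0.55,0,0,0,0,0,0],
    [0.55,0,0,0.02,0,0,0],
    [0.55,0,0,0.08,0,0,0],
    [0.55,0,0,0.16,0,0,0],
  ],
)

```text
time: 31.15
position: [619.4, 85.1, 272.1]
tcp_rot: [3.141, 0.059, -0.004]
wrist_force: [-0.3, 0.5, 0.2]
finger_gap: 51.0
gripper_force: 0.0
```

Emit:
step_arm(
  targets=[
    [0.6,-0.05,-0.08,0,0,0,0],
    [0.6,-0.1,-0.16,0,0,0,0],
    [0.6,-0.15,-0.24,0,0,0,0],
    [0.6,-0.2,-0.32,0,0,0,0],
    [0.6,-0.25,-0.4,0,0,0,0],
  ],
)

```text
time: 31.65
position: [493.7, -116.1, 273.0]
tcp_rot: [3.141, 0.06, 0.002]
wrist_force: [0.9, -1.2, -0.3]
finger_gap: 55.9
gripper_force: 0.0
```

Emit:
step_arm(
  targets=[
    [0.6,0,-0.09,0,0,0,0],
    [0.6,0,-0.18,0,0,0,0],
    [0.6,0,-0.27,0,0,0,0],
    [0.6,0,-0.36,0,0,0,0],
    [0.6,0,-0.36,0,0,0,0],
  ],
)

```text
time: 32.15
position: [494.2, -298.9, 272.1]
tcp_rot: [3.141, 0.054, -0.001]
wrist_force: [0.2, 0.0, 0.1]
finger_gap: 55.6
gripper_force: 0.0
```

```bash
python3 ends.py
python3 - <<'E'
from h import *
crop("scene",190,150,200,165,3,"k1.png");crop("top",130,110,180,150,3,"k2.png")
a=cv2.imread("pics/k1.png")[:,:];b=cv2.imread("pics/k2.png")
a=cv2.resize(a,(400,330*1));b=cv2.resize(b,(400,333))
cv2.imwrite("pics/k.png",np.hstack([a,b[:330]]))
E
```

```text
b 33 x mid 87.57173793156807 ends [86.94 88.2 ] yaw -0.011478083998889567
a 27 x mid 88.41990530949538 ends [87.82 89.02] yaw -0.012579799247421657
f 33 x mid 89.28536097857882 ends [89.91 88.66] yaw 0.01185756692199274
```

View pics/k.png

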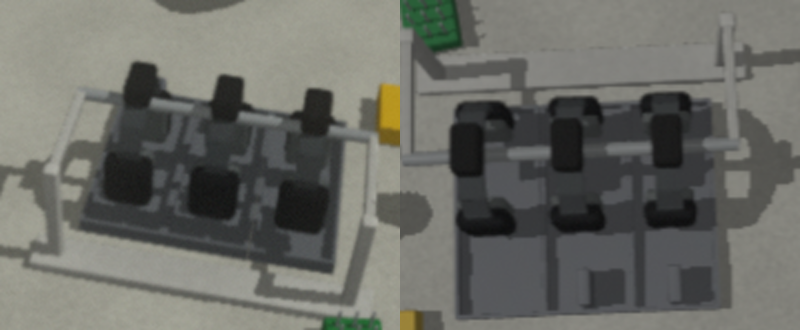

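All three muffs hang level over the rail, with pads at (467,148), (567,143) and (667,140) in the right half. The tray row is straight along (457,317)–(728,305). I wait for things to settle, then check for gaps and motion.

Emit:
step_arm(
  targets=[
    [0.6,0,0,0,0,0,0],
    [0.6,0,0,0,0,0,0],
    [0.6,0,0,0,0,0,0],
    [0.6,0,0,0,0,0,0],
    [0.6,0,0,0,0,0,0],
  ],
)

```text
time: 32.8
position: [495.0, -294.6, 272.2]
tcp_rot: [3.141, 0.06, 0.0]
wrist_force: [-0.0, -0.2, -0.0]
finger_gap: 56.0
gripper_force: 0.0
```

Emit:
step_arm(
  targets=[
    [0.6,0,0,0,0,0,0],
    [0.6,0,0,0,0,0,0],
    [0.6,0,0,0,0,0,0],
    [0.6,0,0,0,0,0,0],
    [0.6,0,0,0,0,0,0],
  ],
)

```text
time: 33.3
position: [494.9, -294.9, 272.1]
tcp_rot: [-3.141, -0.059, 0.0]
wrist_force: [-0.4, -0.3, -0.2]
finger_gap: 55.5
gripper_force: 0.0
```

Run:
```python
from h import *
a=cams.get_image("top");b=cams.get_image("top")
print("motion",np.abs(a.astype(int)-b)[110:260,120:320].max())
R=lambda x,y:np.array([616+x-.04*y,195+y+.04*x,22])
for y0 in(55,-55):
  for x in(-165,-140,-110,-85):
    u,v=proj("top",[R(x,y0)])[0];v=int(round(v));print(y0,x,a[v,int(u)-5:int(u)+7].max(1))
# near-end line
for n,ys in(("b",(-150,-70)),("a",(-40,40)),("f",(70,150))):
    o=[]
    for y in np.linspace(*ys,15):
        u,v=proj("top",[R(-175,y)])[0];u=int(round(u));v=int(v);g=a[v-5:v+7,u].max(1).astype(float)
        k=np.argmax(g>90);w=v-5+k-1+(90-g[k-1])/(g[k]-g[k-1]);X=plane("top",[(u,w)],0)[0]-R(0,0);o.append((X[1],X[0]+.04*X[1]))
    o=np.array(o);p=np.polyfit(o[:,0],o[:,1],1);print(n,"near end x",np.median(o[:,1]),"slope",p[0])
```

```text
motion 5
55 -165 [92 92 92 91 91 91 91 86 70 59 61 60]
55 -140 [91 91 91 91 91 87 85 80 64 58 60 60]
55 -110 [91 90 90 90 90 90 89 80 64 59 60 60]
55 -85 [91 91 90 90 90 86 84 76 61 60 59 63]
-55 -165 [65 65 67 80 90 91 90 81 67 62 62 62]
-55 -140 [60 60 63 78 89 89 88 77 64 61 61 63]
-55 -110 [90 90 90 90 90 90 88 75 61 61 60 62]
-55 -85 [89 89 89 89 89 89 89 83 70 61 60 60]
b near end x -174.62013855221477 slope 0.18574919785394042
a near end x -170.21108345641417 slope 0.071617334093123
f near end x -158.62277543582948 slope -0.13288070817989794
```

Run:
```python
from h import *
a=cams.get_image("top")
R=lambda x,y:np.array([616+x-.04*y,195+y+.04*x,0])
for n,ys in(("b",(-150,-70)),("a",(-40,40)),("f",(70,150))):
    o=[]
    for y in np.linspace(*ys,25):
        u,v=proj("top",[R(-175,y)])[0];u=int(round(u));v=int(v);g=a[v-6:v+8,u].max(1).astype(float)
        k=np.argmax(g>105);w=v-6+k-1+(105-g[k-1])/(g[k]-g[k-1]);X=plane("top",[(u,w)],0)[0]-R(0,0);o.append((X[1],X[0]+.04*X[1]))
    o=np.array(o);p=np.polyfit(o[:,0],o[:,1],1);print(n,"near x",np.median(o[:,1]),"slope",p[0],g.astype(int))
```

```text
b near x -176.98853414186146 slope 0.014880583551029706 [ 79  79  79  79  79  83  89  99 128 134 133 135 136 138]
a near x -176.15500221690556 slope 0.0062730612759880665 [ 78  78  78  78  81  89  89 127 134 134 134 133 134 136]
f near x -176.2634152300722 slope 0.00048612716710523085 [ 62  61  62  62  72  89  88 127 133 132 130 130 131 132]
```

The ends are in line within about 1 mm, there are no gaps and nothing is moving, so I hand in.

```bash
python3 -c "
from plant import job
print(job.sign_off())"
```

```text
the job is handed in; nothing more can be done
None
```

The job is handed in at about 33 s of the 210 s allowed: both loose trays are closed up against the fixed tray with ends in line to about 1 mm, and all three ear defenders hang still over the rail.

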